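# Release the eccentric cam and run the flotation cell home

## Task

The clear flotation cell waits on its carriage, and the eccentric cam beside the track blocks the carriage's roller. With closed fingertips push the cam's lever round, away from the robot, until the cam is at its low point (lever in line with the track, against its stop), and only then push the carriage forward by its upright rear plate until it is fully home against the drain block. Nothing is to be gripped or lifted: leave the lever at the low point and the cell seated, do not touch the cell, and leave the other things on the bench where they are.

Things in the scene. Friction and masses are not known exactly. Their poses are not given: they have to be found in the camera images.
- dock: Docking stand, fixed to the bench: tan base plate 330 x 290 mm (x -170 to 160, y -170 to 120 mm), 12 mm thick. Origin on the bench surface, on the track's centre line; x points forward along the track (away from the robot, with some yaw), y to the left, z up. A tan drain block, 50 x 100 mm, 62 mm high, stands at the forward end (x 99 to 149 mm).
- carriage (a joint): How far the carriage (aluminium tray 100 x 100 mm) has slid along the dock's x: 0 = back (start), 0.09 m = fully home, end stop. Friction about 3 N, stays where left. A roller (24 mm across, 33 mm high) on its right side, 75 mm right of the centre line, meets the cam's rim after 5 to 20 mm unless the cam is low.
- push_face (a point): Middle of the rear (robot-side) face of the carriage's upright steel push plate, 60 mm above the bench. The plate is 90 mm wide, 10 mm thick, from 21 to 96 mm above the bench; push it along the dock's +x. With the carriage back it lies at x = -116 mm in the dock's frame.
- cell_seat (a point): Centre of the carriage's tray floor on which the cell stands, 33 mm above the bench; a curb 12 mm high surrounds it.
- cam (a joint): Angle of the steel eccentric disc (76 mm across, 18 mm off its axis, right of the track), anticlockwise from above. 0 = high point to the track, lever pointing back (dock -x); pi = low point, lever pointing forward (dock +x), at the end stop. Lever direction = value - pi from dock +x. Starts 1.13 to 1.66 (lever to the right). Friction 0.35 N m, stays where left. Roller clears it above about 2.4.
- cam_axis (a point): The cam's vertical axis, at mid height of the lever: x 16, y -113, z 56 mm in the dock's frame.
- lever_end (a point): Outer end of the cam's lever at mid height, 100 mm from the cam's axis. The lever is a dark straight upright bar, 10 mm thick, from 38 to 74 mm above the bench; push its robot-side flat. Under its outer part is only the base plate (12 mm) or the bench.
- cell: The clear plastic flotation cell, an open box 80 x 80 x 68 mm with a small lip to the front, loose, 0.17 to 0.38 kg. Origin at the centre of its underside; z up. Its top is 101 mm above the bench.
- weight: Brass weight, 30 mm across, 36 mm high, on the right rear part of the base plate. Origin under its centre.
- sample_jar: Small white jar, 32 mm across, 50 mm high, on the left part of the base plate. Origin under its centre.
- wash_bottle: White wash bottle, 64 mm across, 170 mm high, left of the dock. Origin under its centre.
- water_bottle: Clear water bottle, 72 mm across, 220 mm high, left of the dock, farther out than the wash bottle. Origin under its centre.
- sample_pan: Steel sample pan 150 x 200 x 40 mm, left of the dock. Origin under its centre.
- beaker: Glass beaker, 60 mm across, 80 mm high, right of the dock, near its forward end. Origin under its centre.
- sieve: Steel sieve ring, 130 mm across, 40 mm high, right of the dock. Origin under its centre.
- spatula: Spatula, 170 mm long, lying on the bench at the right, nearer the robot. Origin under its middle.

How it is judged (in metres and radians):
On the way, in this order (a step that is already met when the one before it is completed fails the run):
1. the cam is at its low point while the carriage is still back (value of joint cam above 2.84 rad and value of joint carriage below 0.025 m), for 0.2 s.
2. the carriage is home with the cam still low (value of joint carriage above 0.084 m and value of joint cam above 2.79 rad), for 0.2 s.
At the end, for the whole second after the job is handed in: Carriage within 6 mm of fully home, cam within 0.35 rad of its low point, the cell standing upright at rest in its seat (within 8 mm), everything released (all of step 2 and linear speed of cell below 0.02 m/s and horizontal distance between cell and cell_seat below 0.008 m and z of cell in the frame of cell_seat below 0.006 m and angle between cell's own z axis and vertical below 0.1 rad); the robot touches nothing.
It fails at once if the carriage is forced forward (over 25 mm) while the cam is not at its low point (more than 0.4 rad off) (value of joint carriage above 0.025 m and value of joint cam below 2.74 rad).
It fails at once if the cell is lifted, tipped or out of its seat (not (horizontal distance between cell and cell_seat below 0.015 m and z of cell in the frame of cell_seat below 0.01 m and angle between cell's own z axis and vertical below 0.2 rad)).
It fails at once if the robot touches the cell (over 2 N) (contact force between any of the fingers, the arm and cell above 2 N).
It fails at once if a bystander is moved by more than 25 mm, lifted or knocked over (distance of any of weight, sample_jar, wash_bottle, water_bottle, sample_pan, beaker, sieve, spatula from where it was at the start of the episode above 0.025 m or angle between any of weight, sample_jar, wash_bottle, water_bottle, sample_pan, beaker, sieve's own z axis and vertical above 0.5 rad).
It also fails if it takes over 51 s, if anything falls off the work surface, if the arm or the gripper's body presses on something with over 40 N, if the wrist force passes 120 N, or if a joint passes its speed limit or range.

## Robot

A 6-joint arm with a two-finger parallel gripper is mounted at the origin on the work surface. World frame = base frame: x ahead of the robot, y to its left, z up, the work surface at z = 0. Lengths are in m, angles in degrees, forces in N, time in s.
With the tool pointing down it reaches from about 0.4 to 0.825 m from the base axis. Payload 7 kg.
Tool frame: the origin (TCP) lies at the very end of the fingers, on their centre line; the grasp point (between the pads) lies 19 mm behind it (ctrl.hold_point_z is the distance from the TCP to the grasp point, in m); z points along the fingers, y is the line along which they close (so a half turn about z gives the same grasp; the last joint's range is limited). The gripper opens to 88 mm and grips with 3 to 60 N. Pads are 19 mm wide; open, the fingers measure 130 mm over their backs; the gripper's body (78 mm by 193 mm) begins 47 mm behind the grasp point.
Start: joints at [16.507, 20.546, 0.682, 0, -70.136, -16.507], TCP at [0.675, -0, 0.227] pointing down, gripper open.
Joint ranges: [-176.03, 176.03], [-82.01, 121.73], [-58.28, 71.71], [-173.87, 95.51], [-174.79, -0.11], [-173.66, 173.66]. Speed limits (degrees/s): [136.94, 136.94, 172.46, 180, 180, 180].

## Interface

Orientations are given as [roll, pitch, yaw] about the fixed x, y, z axes, in that order (R = Rz(yaw) Ry(pitch) Rx(roll)).
In Python, from plant import sensors, viewer, workorder, ctrl gives the robot as it stands.
- The arm moves only by the shell command python3 -m pendant 'ROWS'. ROWS is JSON, a list of rows, each a list of 3 entries, a list of its own where there are three numbers: the opening, from -1 (shut) to 1 (fully open), so that 0 is half open, then the shift along the tool's x, y, z in m, then the turn, a rotation vector about the tool's x, y, z in degrees. A call has 1 to 10 rows; each row is the pose to reach, as a shift and turn from the pose commanded when the call began, along the tool's axes at that moment; what a row does not reach only later rows make up. A row lasts 1/12 s, in which the tool goes at most 41.7 mm and 7.16 degrees, less where a joint would pass 70% of its speed; a pose out of reach is approached as far as the arm can. A call with a gripper value outside its range is refused whole. The fingers move at their own pace and stop on an object; the grip force is fixed at half the most. Time passes only in rows, so rows that repeat a pose let the fingers close. It gives the time, the measured TCP pose, the force, the opening and the grip force at its end, in the units of the state.
- sensors.get_obs(): the state, without advancing time (a new reading comes with each control period).
- viewer.snapshot(name): name is "scene" or "side" or "wrist"; returns the picture (420x560x3 uint8, red, green, blue); there is no depth.
- viewer.camera_params(name): a dict with "fx", "fy", "cx", "cy" (pixels), "dist" ([k1, k2, p1, p2, k3] as OpenCV has them; the pictures are not rectified), "extrinsics" (4x4, takes a point from world to camera coordinates). Camera axes: x right, y up, looking along -z (the intrinsics and any distortion apply to the point x, -y, -z); pixel columns grow to the right and rows downward; lengths in m; the calibration is good to about 2 mm. A picture is of the moment at which its call begins: read the wrist's pose just before it. camera_params takes no time and is no camera call; for the wrist camera it gives the pose at the moment of the call.
- workorder.close_job(): hands the job in; it is judged then, once.
The state is a dict: "clock": time; "joint_pos": joint angles; "qvel": joint speeds; "tau": joint torques, N m; "tool_pos": TCP position; "orientation": TCP orientation; "force": force on the tool from outside, world axes, zero at the start; "moment": the same for the moment, N m; "opening": finger opening in m; "gripper_force": force on a finger pad.
Only numpy, scipy, OpenCV 4.12 (cv2) and the standard library are available. Lean on these libraries where they do the work, as an engineer would, in place of code of your own. Each camera call takes 0.05 s, during which the arm holds its last target. There are 200 camera calls.

## Working session

There is one attempt and no reset: what is moved stays moved. The work goes in short steps, Python scripts to look and compute and a shell command to move; the robot and the scene stay as the last step left them, time stands still between calls to the robot, and variables do not carry over. Pictures are saved under pics/ and viewed, at most 10 in all, crops included, and the job is handed in when it is done.

```bash
mkdir -p pics
python3 - <<'E'
from plant import sensors, viewer, workorder, ctrl
import cv2
o=sensors.get_obs();print(o)
for n in("scene","side"):
    cv2.imwrite(f"pics/{n}0.png",viewer.snapshot(n)[:,:,::-1])
    print(n,viewer.camera_params(n))
E
```

```text
{'clock': 0.0, 'joint_pos': array([ 1.65076267e+01,  2.05932197e+01,  6.35544892e-01, -1.89478675e-02,
       -7.01356993e+01, -1.65060372e+01]), 'qvel': array([-0.05406419,  0.0346134 , -0.01738327,  0.05268197, -0.01461811,
        0.02708209]), 'tau': array([-8.00930356e-04, -5.82726967e+01,  2.93058443e+01,  6.99745238e+00,
        6.93249181e-03, -2.06530804e-04]), 'tool_pos': array([ 6.74530642e-01, -2.00966129e-05,  2.25619681e-01]), 'orientation': array([ 1.79905413e+02, -9.45338013e-03, -9.00048556e+01]), 'force': array([-1.06697083, -0.80144954,  0.78946997]), 'moment': array([-0.00037223,  0.01265702,  0.06215441]), 'gripper_force': 0.0, 'opening': 0.08778129741710591}
scene {'fx': 386.5537815054247, 'fy': 386.5537815054247, 'cx': 284.334666412238, 'cy': 200.726227833051, 'dist': array([0.01077182, 0.        , 0.        , 0.        , 0.        ]), 'extrinsics': array([[-0.49730256,  0.86754254, -0.00775281,  0.23605625],
       [-0.68696187, -0.38829878,  0.61425357,  0.35045323],
       [ 0.5298807 ,  0.31079576,  0.78907062, -1.31501519],
       [ 0.        ,  0.        ,  0.        ,  1.        ]])}
side {'fx': 400.2362430994212, 'fy': 400.2362430994212, 'cx': 282.5051082660189, 'cy': 212.43703698251343, 'dist': array([0.01557768, 0.        , 0.        , 0.        , 0.        ]), 'extrinsics': array([[ 0.94119735, -0.33750458,  0.01543398, -0.53736773],
       [ 0.19579452,  0.58210069,  0.78919154, -0.18539275],
       [-0.27533989, -0.7397631 ,  0.61395317, -0.72416984],
       [ 0.        ,  0.        ,  0.        ,  1.        ]])}
```

View pics/scene0.png

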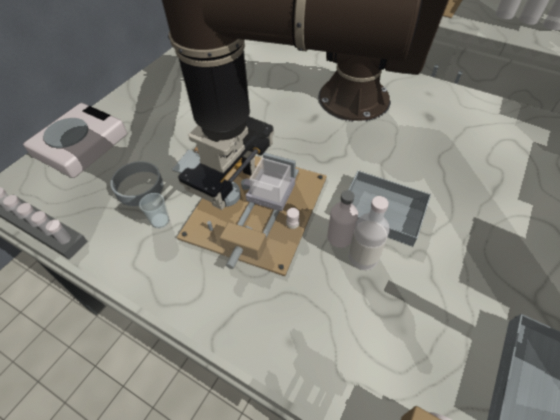

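View pics/side0.png

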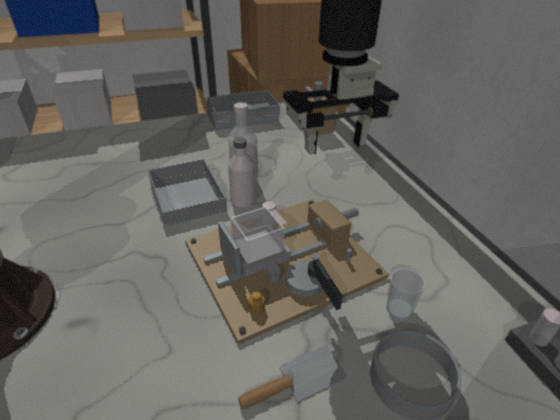

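The scene view shows the dock around (255,215), with the arm partly hiding the cam. The side view shows the plate corners near (188,247), (238,338) and (385,270), and the dark lever from (312,263) to (335,300). I'll enlarge that area for exact pixels.

Run:
```python
import cv2
im=cv2.imread("pics/side0.png")[190:350,180:400]
cv2.imwrite("pics/crop0.png",cv2.resize(im,None,fx=3.6,fy=3.6,interpolation=cv2.INTER_CUBIC))
```

```text
(no output)
```

View pics/crop0.png

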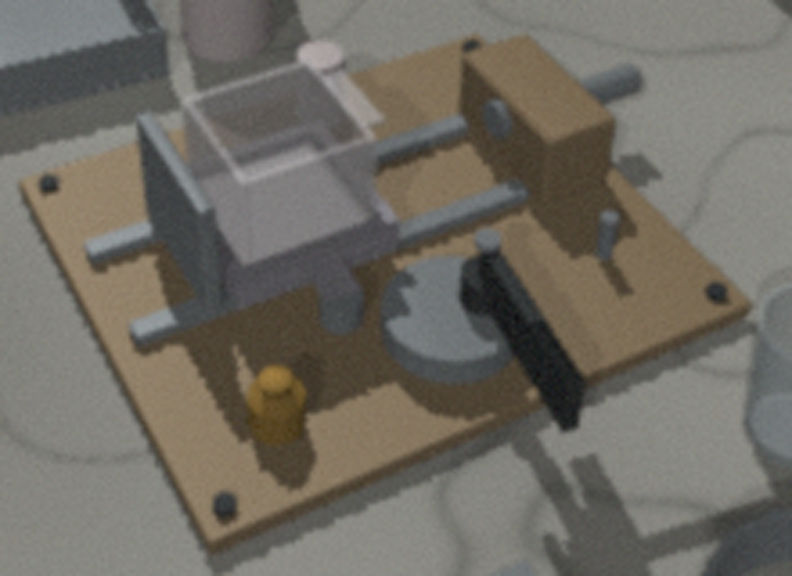

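The crop shows the top corners of the plate at about (22,184), (210,543) and (748,306). The lever's top outer end is near (578,385), its foot near (568,428), and the weight's base near (278,435).

```bash
cat > h.py <<'E'
import numpy as np, cv2
from plant import sensors, viewer
def ray(n,px):
    c=viewer.camera_params(n);K=np.array([[c['fx'],0,c['cx']],[0,c['fy'],c['cy']],[0,0,1]])
    u=cv2.undistortPoints(np.array(px,float).reshape(-1,1,2),K,np.array(c['dist'])).reshape(-1,2)
    E=c['extrinsics'];R=E[:3,:3]
    d=np.c_[u[:,0],-u[:,1],-np.ones(len(u))]@R
    return -R.T@E[:3,3],d
def plane(n,px,z):
    o,d=ray(n,px);return o+d*((z-o[2])/d[:,2])[:,None]
E
python3 - <<'E'
from h import *
s=lambda *p:[(180+x/3.6-.35,190+y/3.6-.35) for x,y in p]
C=plane("side",s((22,184),(210,543),(748,306)),.012)[:,:2]
M=np.array([(-.17,.12),(-.17,-.17),(.16,-.17)])
print(C.round(4),np.linalg.norm(C[0]-C[1]),np.linalg.norm(C[1]-C[2]))
a=M-M.mean(0);b=C-C.mean(0)
yaw=np.arctan2((a[:,0]*b[:,1]-a[:,1]*b[:,0]).sum(),(a*b).sum())
R=np.array([[np.cos(yaw),-np.sin(yaw)],[np.sin(yaw),np.cos(yaw)]]);t=C.mean(0)-R@M.mean(0)
print("dock",t,np.degrees(yaw),"res",(M@R.T+t-C).round(4))
np.savez("dock.npz",R=R,t=t)
D=lambda p:((p[:,:2]-t)@R).round(4)
print("lever tip top(dock)",D(plane("side",s((578,383)),.074)),"foot",D(plane("side",s((568,428)),.038)))
print("weight base",D(plane("side",s((278,435)),.012)))
for n,p in dict(axis=(.016,-.113),push=(-.116,0)).items(): print(n,R@p+t)
print("beaker base world",plane("side",[(400,312)],0), D(plane("side",[(400,312)],0)))
E
```

```text
[[ 0.3725  0.071 ]
 [ 0.416  -0.209 ]
 [ 0.7366 -0.1593]] 0.2833528402195946 0.32445520443969855
dock [ 0.55629242 -0.01736044] 8.899116084228563 res [[-0.0027  0.0039]
 [-0.0013 -0.0026]
 [ 0.0041 -0.0012]]
lever tip top(dock) [[ 0.0043 -0.2096]] foot [[ 0.0048 -0.207 ]]
weight base [[-0.113  -0.1261]]
axis [ 0.58958037 -0.12652505]
push [ 0.4416888  -0.03530508]
beaker base world [[ 0.71651197 -0.23977011  0.        ]] [[ 0.1239 -0.2445]]
```

The dock is at (0.556, -0.017) with a yaw of about 8.9°, and plate sizes agree with the spec to about 2%. The lever direction is about -97°, so cam is about 1.45, inside the stated range. I'll close the fingers and go above a point behind the lever.

```bash
python3 -m pendant '[[-1,[0.215,0.123,0.05],[0,0,0]],[-1,[0.215,0.123,0.05],[0,0,0]],[-1,[0.215,0.123,0.05],[0,0,0]],[-1,[0.215,0.123,0.05],[0,0,0]],[-1,[0.215,0.123,0.05],[0,0,0]],[-1,[0.215,0.123,0.05],[0,0,0]],[-1,[0.215,0.123,0.05],[0,0,0]],[-1,[0.215,0.123,0.097],[0,0,0]],[-1,[0.215,0.123,0.097],[0,0,0]],[-1,[0.215,0.123,0.097],[0,0,0]]]'
python3 - <<'E'
from h import *
for n in("side","scene"): cv2.imwrite(f"pics/{n}1.png",viewer.snapshot(n)[:,:,::-1])
a=cv2.imread("pics/side1.png")[170:370,170:430];b=cv2.imread("pics/scene1.png")[110:310,130:390]
cv2.imwrite("pics/c1.png",cv2.resize(np.vstack([a,b]) if 0 else np.hstack([a,b]),None,fx=1.53,fy=1.53,interpolation=cv2.INTER_CUBIC))
E
```

```text
clock: 0.93
tool_pos: [0.5498, -0.215, 0.1271]
orientation: [179.7, 0.0, -90.1]
force: [-0.1, 0.3, -0.6]
opening: 0.0267
gripper_force: 0.0
```

View pics/c1.png

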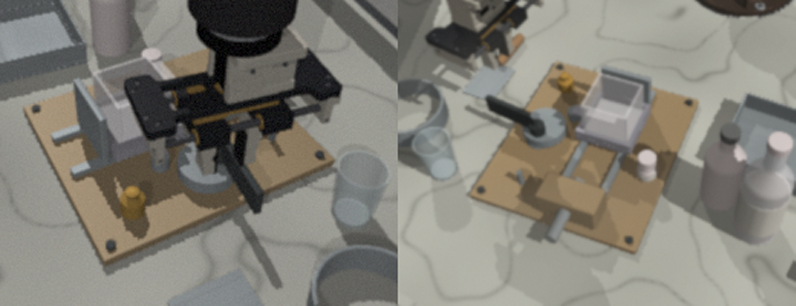

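The left half (side) shows the fingers above the near side of the lever. The right half (scene) shows the whole plate: corners at about (636,249), (472,195), (555,65) and (697,103), and the lever end at (489,102). I'll cross-check the dock against this view.

Run:
```python
from h import *
s=lambda *p:[(130+(x-397.8)/1.53-.2,110+y/1.53-.2) for x,y in p]
C=plane("scene",s((636,248),(472,194),(555,65),(697,102)),.012)[:,:2]
M=np.array([(.16,.12),(.16,-.17),(-.17,-.17),(-.17,.12)])
a=M-M.mean(0);b=C-C.mean(0)
yaw=np.arctan2((a[:,0]*b[:,1]-a[:,1]*b[:,0]).sum(),(a*b).sum())
R=np.array([[np.cos(yaw),-np.sin(yaw)],[np.sin(yaw),np.cos(yaw)]]);t=C.mean(0)-R@M.mean(0)
print(t,np.degrees(yaw),(M@R.T+t-C).round(4))
q=np.load("dock.npz")
D=lambda p:((p[:,:2]-t)@R).round(4)
print("tip",D(plane("scene",s((489,102)),.074)),"axis",R@(.016,-.113)+t,"push",R@(-.116,0)+t)
print("wash cap,jar",plane("scene",s((731,132)),.165),plane("scene",s((648,155)),.062))
print("TCP dock",D(sensors.get_obs()['tool_pos'][None]))
np.savez("dock.npz",R=R,t=t)
```

```text
[ 0.55931126 -0.01265925] 9.375187175644001 [[ 0.0073  0.005 ]
 [ 0.0074 -0.001 ]
 [-0.0082 -0.0048]
 [-0.0065  0.0009]]
tip [[ 0.0112 -0.201 ]] axis [ 0.5935051 -0.1215435] push [ 0.4448607 -0.0315555]
wash cap,jar [[0.5333669  0.19385439 0.165     ]] [[0.56020045 0.07495288 0.062     ]]
TCP dock [[-0.0396 -0.1985]]
```

Both views agree to about 5 mm. I'll use the mean: axis about (0.592, -0.124), yaw about 9.2°. Next I descend behind the lever.

```bash
python3 -m pendant '[[-1,[-0.007,0,0.03],[0,0,0]],[-1,[-0.015,0,0.06],[0,0,0]],[-1,[-0.015,0,0.082],[0,0,0]],[-1,[-0.015,0,0.082],[0,0,0]],[-1,[-0.015,0,0.082],[0,0,0]]]'
```

```text
clock: 1.45
tool_pos: [0.5527, -0.1997, 0.0484]
orientation: [180.0, -0.0, -89.9]
force: [-0.0, 0.3, -0.0]
opening: 0.0004
gripper_force: 0.0
```

```bash
python3 -m pendant '[[-1,[0,-0.010,0],[0,0,0]],[-1,[0.001,-0.019,0],[0,0,0]],[-1,[0.003,-0.029,0],[0,0,0]],[-1,[0.004,-0.039,0],[0,0,0]],[-1,[0.003,-0.049,0],[0,0,0]],[-1,[0.001,-0.059,0],[0,0,0]],[-1,[-0.001,-0.067,0],[0,0,0]],[-1,[-0.001,-0.067,0],[0,0,0]],[-1,[-0.001,-0.067,0],[0,0,0]]]'
python3 - <<'E'
from h import *
a=viewer.snapshot("side")[170:370,170:430,::-1];b=viewer.snapshot("scene")[110:310,130:390,::-1]
cv2.imwrite("pics/c2.png",cv2.resize(np.hstack([a,b]),None,fx=1.53,fy=1.53,interpolation=cv2.INTER_CUBIC))
E
```

```text
clock: 2.2
tool_pos: [0.6198, -0.1992, 0.0484]
orientation: [-179.9, -0.0, -90.0]
force: [-2.5, 1.5, -0.0]
opening: 0.0003
gripper_force: 1.3
```

View pics/c2.png

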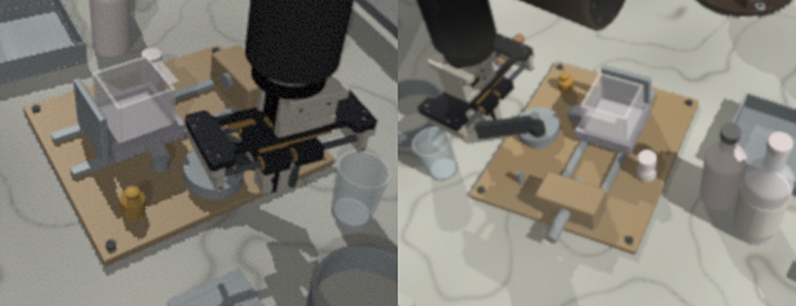

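The lever has swung with the fingers (side view near (290,180), scene view from (480,128) to (545,125)), with a light contact force of 3 N. I'll continue the arc to the stop.

```bash
python3 -m pendant '[[-1,[-0.007,-0.013,0],[0,0,0]],[-1,[-0.017,-0.026,0],[0,0,0]],[-1,[-0.031,-0.036,0],[0,0,0]],[-1,[-0.044,-0.044,0],[0,0,0]],[-1,[-0.057,-0.048,0],[0,0,0]],[-1,[-0.065,-0.050,0],[0,0,0]],[-1,[-0.069,-0.050,0],[0,0,0]],[-1,[-0.069,-0.050,0],[0,0,0]]]'
python3 - <<'E'
from h import *
a=viewer.snapshot("side")[170:370,170:430,::-1];b=viewer.snapshot("scene")[110:310,130:390,::-1]
cv2.imwrite("pics/c3.png",cv2.resize(np.hstack([a,b]),None,fx=1.53,fy=1.53,interpolation=cv2.INTER_CUBIC))
E
```

```text
clock: 2.97
tool_pos: [0.6687, -0.1308, 0.0477]
orientation: [180.0, -0.1, -90.0]
force: [-1.8, -4.1, -2.1]
opening: 0.0004
gripper_force: 1.9
```

View pics/c3.png

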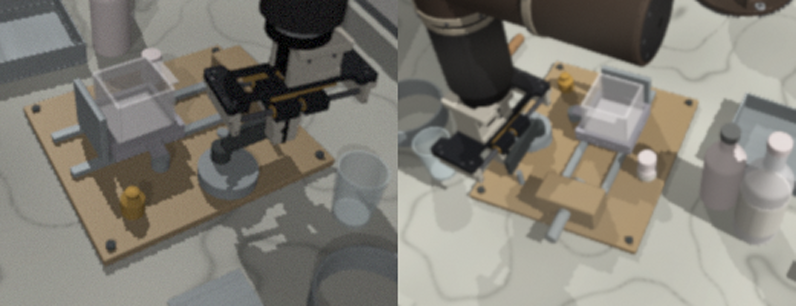

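The lever now points nearly forward, at about (220,150) to (265,130) in the side view. I'll push on until the force shows the stop.

```bash
python3 -m pendant '[[-1,[-0.004,0,0],[0,0,0]],[-1,[-0.008,0,0],[0,0,0]],[-1,[-0.008,0,0],[0,0,0]],[-1,[-0.008,0,0],[0,0,0]]]'
```

```text
clock: 3.4
tool_pos: [0.6688, -0.1297, 0.048]
orientation: [179.9, -0.4, -90.0]
force: [2.0, -36.4, -7.9]
opening: 0.0005
gripper_force: 18.3
```

The tool moved only 1 mm while the force jumped to 36 N, so the lever is against its stop. I'll back away, lift, and head for the area behind the carriage.

```bash
python3 -m pendant '[[-1,[0.012,0,0],[0,0,0]],[-1,[0.030,0,0],[0,0,0]],[-1,[0.030,0,-0.04],[0,0,0]],[-1,[0.030,0,-0.08],[0,0,0]],[-1,[0.030,0,-0.12],[0,0,0]],[-1,[0.030,0,-0.142],[0,0,0]],[-1,[0.030,0,-0.142],[0,0,0]]]'
python3 -m pendant '[[-1,[0,0.04,0],[0,0,0]],[-1,[0,0.08,0],[0,0,0]],[-1,[0,0.12,0],[0,0,0]],[-1,[0,0.16,0],[0,0,0]],[-1,[-0.03,0.19,0],[0,0,0]],[-1,[-0.06,0.22,0],[0,0,0]],[-1,[-0.09,0.25,0],[0,0,0]],[-1,[-0.12,0.264,0],[0,0,0]],[-1,[-0.12,0.264,0],[0,0,0]],[-1,[-0.12,0.264,0],[0,0,0]]]'
python3 - <<'E'
from h import *
a=viewer.snapshot("side")[170:370,170:430,::-1];b=viewer.snapshot("scene")[110:310,130:390,::-1]
cv2.imwrite("pics/c4.png",cv2.resize(np.hstack([a,b]),None,fx=1.53,fy=1.53,interpolation=cv2.INTER_CUBIC))
E
```

```text
clock: 3.98
tool_pos: [0.6732, -0.1525, 0.198]
orientation: [-179.2, -0.1, -90.0]
force: [0.2, -0.8, 0.7]
opening: 0.0009
gripper_force: 0.0
clock: 4.82
tool_pos: [0.4056, -0.03, 0.191]
orientation: [-179.7, 0.1, -89.7]
force: [0.0, -0.3, 0.4]
opening: 0.0006
gripper_force: 0.0
```

View pics/c4.png

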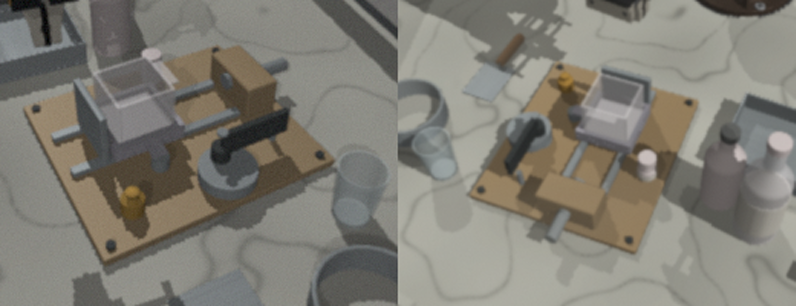

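The lever is parallel to the track (side view (220,150) to (288,118)), the carriage is still back, and the weight hasn't moved. The TCP is about 16 mm clear behind the plate, so I descend.

```bash
python3 -m pendant '[[-1,[0.003,0,0.03],[0,0,0]],[-1,[0.003,0,0.06],[0,0,0]],[-1,[0.003,0,0.09],[0,0,0]],[-1,[0.003,0,0.11],[0,0,0]],[-1,[0.003,0,0.128],[0,0,0]],[-1,[0.003,0,0.128],[0,0,0]],[-1,[0.003,0,0.128],[0,0,0]]]'
python3 - <<'E'
from h import *
a=viewer.snapshot("side")[150:350,130:390,::-1];b=viewer.snapshot("scene")[110:310,130:390,::-1]
cv2.imwrite("pics/c5.png",cv2.resize(np.hstack([a,b]),None,fx=1.53,fy=1.53,interpolation=cv2.INTER_CUBIC))
E
```

```text
clock: 5.5
tool_pos: [0.405, -0.0361, 0.061]
orientation: [179.9, -0.1, -90.1]
force: [0.3, 0.4, 1.2]
opening: 0.0005
gripper_force: 0.0
```

View pics/c5.png

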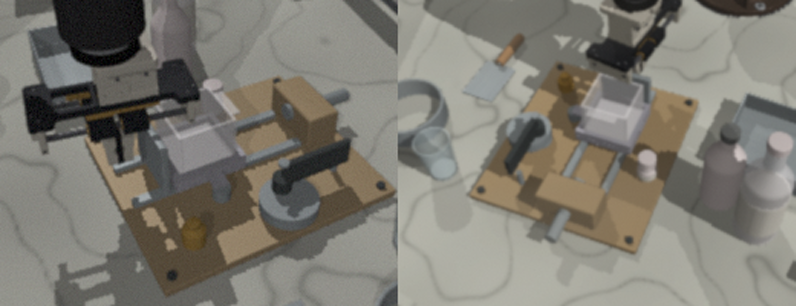

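The fingers are behind the rear plate with no contact. I'll push along the dock's x (tool y negative with a slight tool x negative), gently.

```bash
python3 -m pendant '[[-1,[-0.001,-0.006,0],[0,0,0]],[-1,[-0.002,-0.012,0],[0,0,0]],[-1,[-0.003,-0.017,0],[0,0,0]],[-1,[-0.0035,-0.021,0],[0,0,0]],[-1,[-0.004,-0.025,0],[0,0,0]],[-1,[-0.005,-0.030,0],[0,0,0]],[-1,[-0.0055,-0.035,0],[0,0,0]],[-1,[-0.006,-0.040,0],[0,0,0]],[-1,[-0.007,-0.045,0],[0,0,0]],[-1,[-0.008,-0.050,0],[0,0,0]]]'
```

```text
clock: 6.43
tool_pos: [0.4554, -0.027, 0.0615]
orientation: [180.0, -0.0, -90.0]
force: [-3.5, -0.8, 4.2]
opening: 0.0006
gripper_force: 2.3
```

Steady push at about 3.5 N, which is just the carriage's friction, so the roller is clearing the cam.

```bash
python3 -m pendant '[[-1,[-0.001,-0.006,0],[0,0,0]],[-1,[-0.002,-0.012,0],[0,0,0]],[-1,[-0.003,-0.018,0],[0,0,0]],[-1,[-0.004,-0.024,0],[0,0,0]],[-1,[-0.005,-0.030,0],[0,0,0]],[-1,[-0.006,-0.036,0],[0,0,0]],[-1,[-0.007,-0.041,0],[0,0,0]],[-1,[-0.0075,-0.045,0],[0,0,0]],[-1,[-0.008,-0.048,0],[0,0,0]],[-1,[-0.008,-0.048,0],[0,0,0]]]'
```

```text
clock: 7.27
tool_pos: [0.5039, -0.0187, 0.0615]
orientation: [-180.0, 0.0, -90.0]
force: [-1.2, -0.9, 0.7]
opening: 0.0006
gripper_force: 0.5
```

```bash
python3 -m pendant '[[-1,[-0.0005,-0.003,0],[0,0,0]],[-1,[-0.001,-0.006,0],[0,0,0]],[-1,[-0.0015,-0.009,0],[0,0,0]],[-1,[-0.002,-0.012,0],[0,0,0]],[-1,[-0.002,-0.012,0],[0,0,0]]]'
```

```text
clock: 7.68
tool_pos: [0.5116, -0.0178, 0.0611]
orientation: [179.6, -0.1, -90.0]
force: [-16.1, -0.5, 12.5]
opening: 0.0001
gripper_force: 8.8
```

The tool stopped short of its target at 16 N, about 90 mm past first contact, so the carriage is at its end stop. I'll retreat, lift and check.

```bash
python3 -m pendant '[[-1,[0,0,0],[0,0,0]],[-1,[0.001,0.01,0],[0,0,0]],[-1,[0.005,0.03,0],[0,0,0]],[-1,[0.01,0.06,0],[0,0,0]],[-1,[0.015,0.09,0],[0,0,0]],[-1,[0.015,0.10,-0.03],[0,0,0]],[-1,[0.015,0.10,-0.07],[0,0,0]],[-1,[0.015,0.10,-0.11],[0,0,0]],[-1,[0.015,0.10,-0.12],[0,0,0]],[-1,[0.015,0.10,-0.12],[0,0,0]]]'
python3 - <<'E'
from h import *
a=viewer.snapshot("side")[170:370,170:430,::-1];b=viewer.snapshot("scene")[110:310,130:390,::-1]
cv2.imwrite("pics/c6.png",cv2.resize(np.hstack([a,b]),None,fx=1.53,fy=1.53,interpolation=cv2.INTER_CUBIC))
E
```

```text
clock: 8.52
tool_pos: [0.4184, -0.0308, 0.1861]
orientation: [-179.4, 0.2, -89.9]
force: [0.3, -0.4, -0.1]
opening: 0.0003
gripper_force: 0.0
```

View pics/c6.png

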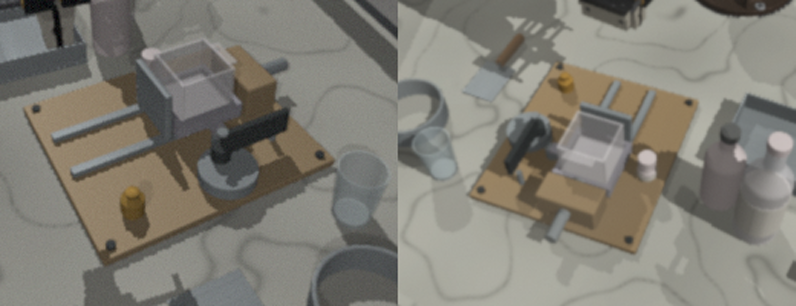

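The carriage is against the drain block and the cell is seated (side view (200,75)). The lever still points along the track, nothing else has moved, and the robot is clear.

```bash
python3 -c "
from plant import workorder
print(workorder.close_job())"
```

```text
the job is handed in; nothing more can be done
None
```

I handed the job in at about 8.5 s: the lever is at its low-point stop, the carriage is home against the drain block with the cell seated, and nothing else on the bench looks moved; the hand-in returned no verdict.

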